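# Snap the weight valve onto the pressure-cooker lid

## Task

The pressure-cooker lid in the sink has been washed and needs its weight valve back. Set the valve upright over the lid's vent stud until you feel it stop on the spring catch, then press it straight down through the click until it is fully home on its seat, and keep pressing after the click. Finish while still holding the valve and pressing it firmly down; the lid stays lying flat where it is, and nothing else in the sink is disturbed.

Things in the scene. Friction and masses are not known exactly. Their poses are not given: they have to be found in the camera images.
- valve_center (a point): centre of the loose weight valve, 23.5 mm above its foot: a heavy steel bell (about 0.14 kg), round about its upright z axis, 47 mm high, that starts upright on its open mouth on the sink floor (z = 0). Its body is 34 mm across: grip it there. The lowest 6 mm is a foot flange 41 mm across, the top 12 mm a black heat-proof cap.
- valve_foot (a point): centre of the valve's underside (plane of the foot flange); z points up through the valve. Here the blind bore opens: a rounded lip 17 mm wide and 5 mm high at the mouth, 26 mm wide above the lip, 34 mm deep in all.
- cooker_lid: the pressure-cooker lid: a loose steel dome 170 mm across and 28 mm high, about 0.8 kg, lying on its rim on the sink floor; two short black grips stick out 25 mm beyond the rim at its +x and -x sides. Origin: centre of its underside, z up. A low brass safety valve (top 32 mm above the floor) stands 50 mm off centre on its +y side, a small pin (30 mm) on its -y side.
- vent_stud: the vent stud, fixed upright in the middle of the lid. Origin: on its axis at the seat, the top of a round boss 42 mm across, 36 mm above the sink floor; z up. The stud is a 14 mm round steel pin standing 24 mm above the seat and coned to 7 mm at its tip. Four sprung balls stick out of its side, 7.4 mm above the seat, 22 mm across.
- stud_tip (a point): tip of the vent stud, 24 mm above the seat. A valve lowered over it first stops on the balls with its foot 9 mm above the seat; a push of about 10 to 20 N drives it past them: the push drops suddenly (the click) with the foot some 5 mm above the seat, and it goes home with its foot on the seat. To keep it firmly pressed after that, 10 to 20 N is enough.
- spoon_rest: bystander: small boat-shaped blue and white dish 38 x 68 x 16 mm in the far left corner of the sink; origin under its centre. The basin is about 390 mm (away from the robot) by 485 mm, turned 15 degrees clockwise from above, with walls 179 mm high
- shaker_salt: bystander: steel and glass shaker, 44 mm across and 89 mm high, in the near right corner of the sink; origin under its centre
- cork_stopper: bystander: cork bottle stopper, 26 mm across and 31 mm high, in the far right corner of the sink; origin under its centre
Things that resemble listed ones, but are neither listed nor needed, are in the scene too. Leave any blue look-alike of the part that bears valve_center alone.

How it is judged:
By the outcome, as a careful person would: the job done as asked, in the order asked, and still so for the second after the job is handed in, while the arm keeps its last pose, push and grip.
It also fails if it takes over 51 s, if anything falls off the work surface, if the arm or the gripper's body presses on something with over 40 N, if the wrist force passes 120 N, or if a joint passes its speed limit or range.

## Robot

A 7-joint arm with a two-finger parallel gripper is mounted at the origin on a cart in front of the work surface, level with it; the furniture and walls round the work are solid. World frame = base frame: x ahead of the robot, y to its left, z up, the work surface at z = 0. Lengths are in m, angles in degrees, forces in N, time in s.
With the tool pointing down it reaches from about 0.425 to 0.875 m from the base axis. Payload 4.7 kg.
Tool frame: the origin (TCP) lies at the very end of the fingers, on their centre line; the grasp point (between the pads) lies 19 mm behind it (env.grip_point_offset is the distance from the TCP to the grasp point, in m); z points along the fingers, y is the line along which they close (so a half turn about z gives the same grasp; the last joint's range is limited). The gripper opens to 87 mm and grips with 3 to 60 N. Pads are 19 mm wide; open, the fingers measure 117 mm over their backs; the gripper's body (75 mm by 190 mm) begins 51 mm behind the grasp point.
Start: joints at [73.115, 18.392, -4.016, 83.108, 1.295, 78.541, -3.26], TCP at [0.198, -0.619, 0.223] pointing down, gripper open.
Joint ranges: [-163.93, 163.93], [-17.29, 119.83], [-79.2, 71.16], [3.27, 140.29], [-89.18, 269.18], [5.43, 117.66], [-154.24, 154.24]. Speed limits (degrees/s): [147.25, 147.25, 180, 180, 180, 180, 180].

## Interface

Orientations are given as [roll, pitch, yaw] about the fixed x, y, z axes, in that order (R = Rz(yaw) Ry(pitch) Rx(roll)).
In Python, from cell import env gives the robot as it stands.
- The arm moves only by the tool jog_arm, never from a script. Its argument "motion" is a list of rows, each an object of numbers: "x", "y", "z": the shift along the tool's x, y, z in cm; "ax", "ay", "az": the turn, a rotation vector about the tool's x, y, z in degrees. In form: [{"x": .., "y": .., "z": .., "ax": .., "ay": .., "az": ..}, ...]. A call has exactly 5 rows; each row shifts and turns the commanded pose from where the row before left it, along the tool's axes as they then stand; what a row does not reach is not made up. A row lasts 1/10 s, in which the tool goes at most 50 mm and 8.59 degrees, less where a joint would pass 70% of its speed; a pose out of reach is approached as far as the arm can. A call is refused whole if a number of a shift passes 5 or a number of a turn 8.59, either way. A call with a gripper value outside its range is refused whole. "claw" is the gripper command: -1 is shut, 1 is fully open, values between are in proportion, set as the call begins (left out, the last holds). The fingers move at their own pace and stop on an object; "squeeze" is the grip in N (left out, the last holds). Time passes only in rows, so rows that do not move let the fingers close, or fill a call up. It gives the time, the measured TCP pose, the force, the opening and the grip force at its end, in the units of the state.
- env.get_obs(): the state, without advancing time (a new reading comes with each control period).
- env.read_camera(name): name is "scene" or "top" or "wrist"; returns the picture (384x512x3 uint8, red, green, blue); there is no depth.
- env.camera_params(name): a dict with "fx", "fy", "cx", "cy" (pixels), "extrinsics" (4x4, takes a point from world to camera coordinates). Camera axes: x right, y up, looking along -z (the intrinsics and any distortion apply to the point x, -y, -z); pixel columns grow to the right and rows downward; lengths in m; the calibration is good to about 2 mm. A picture is of the moment at which its call begins: read the wrist's pose just before it. camera_params takes no time and is no camera call; for the wrist camera it gives the pose at the moment of the call.
- env.sign_off(): hands the job in; it is judged then, once.
The state is a dict: "time_s": time; "qpos": joint angles; "joint_velocities": joint speeds; "effort": joint torques, N m; "tool_pos": TCP position; "tool_rot": TCP orientation; "force": force on the tool from outside, world axes, zero at the start; "wrist_torque": the same for the moment, N m; "grip_width": finger opening in m; "grasp_force": force on a finger pad.
Only numpy, scipy, OpenCV 4.12 (cv2) and the standard library are available. Lean on these libraries where they do the work, as an engineer would, in place of code of your own. Each camera call takes 0.05 s, during which the arm holds its last target. There are 200 camera calls.

## Working session

There is one attempt and no reset: what is moved stays moved. The work goes in short steps, Python scripts to look and compute and a tool call to move; the robot and the scene stay as the last step left them, time stands still between calls to the robot, and variables do not carry over. Pictures are saved under pics/ and viewed, at most 10 in all, crops included, and the job is handed in when it is done.

Besides the shell and the picture viewer there is one more tool, called as name(argument=value, ...) on one line, values as JSON. jog_arm: Moves the arm, as the interface text tells. Its arguments: {"type":"object","properties":{"motion":{"type":"array"},"claw":{"type":"number"},"squeeze":{"type":"number"}},"required":["motion"]}

```bash
mkdir -p pics; cat > h.py <<'E'
import numpy as np, cv2
from cell import env
def save(cam,fn):
    im=env.read_camera(cam); cv2.imwrite('pics/'+fn,im[:,:,::-1]); return im
E
python3 - <<'E'
from h import *
o=env.get_obs(); print({k:np.round(v,4).tolist() for k,v in o.items()}, env.grip_point_offset)
a=save('scene','s0.png'); b=save('top','t0.png')
import pickle
pickle.dump({c:env.camera_params(c) for c in('scene','top')},open('cp.pkl','wb'))
print({c:env.camera_params(c) for c in('scene','top','wrist')})
E
```

```text
{'time_s': 0.0, 'qpos': [73.1163, 18.44, -4.0143, 83.1761, 1.2943, 78.5397, -3.26], 'joint_velocities': [0.0615, 0.1639, 0.0243, 0.0307, -0.0316, -0.0027, -0.0107], 'effort': [0.0002, -49.128, -0.4036, -31.2522, -0.0637, 0.0437, 0.0002], 'tool_pos': [0.1973, -0.6187, 0.2214], 'tool_rot': [-179.8894, 0.0054, 17.6922], 'force': [0.6194, 0.4911, 0.2886], 'wrist_torque': [0.0301, -0.0127, 0.0747], 'grasp_force': 0.0, 'grip_width': 0.0868} 0.0187
{'scene': {'fx': 383.14844863964095, 'fy': 383.14844863964095, 'cx': 256.7510869326079, 'cy': 195.47969345975082, 'extrinsics': array([[-0.70824562, -0.70590851,  0.0090178 ,  0.25471024],
       [ 0.50992134, -0.50269211,  0.69805506, -0.41196699],
       [-0.48822983,  0.49899281,  0.7159873 , -0.56135126],
       [ 0.        ,  0.        ,  0.        ,  1.        ]])}, 'top': {'fx': 451.4265091732714, 'fy': 451.4265091732714, 'cx': 254.65183369538653, 'cy': 189.3729690928287, 'extrinsics': array([[-0.00214999, -0.99997649,  0.00651057, -0.17129419],
       [ 0.99046464, -0.00123261,  0.13776165, -0.56505275],
       [-0.13775039,  0.00674468,  0.99044401, -0.95631701],
       [ 0.        ,  0.        ,  0.        ,  1.        ]])}, 'wrist': {'fx': 331.1268633789756, 'fy': 331.1268633789756, 'cx': 257.55933353647345, 'cy': 188.11637868217514, 'extrinsics': array([[ 0.30289307, -0.95302383, -0.00116837, -0.64849908],
       [ 0.91385397,  0.29079141, -0.28339243,  0.03371491],
       [ 0.27041949,  0.08476989,  0.95900332, -0.39110319],
       [ 0.        ,  0.        ,  0.        ,  1.        ]])}}
```

View both.

View pics/s0.png

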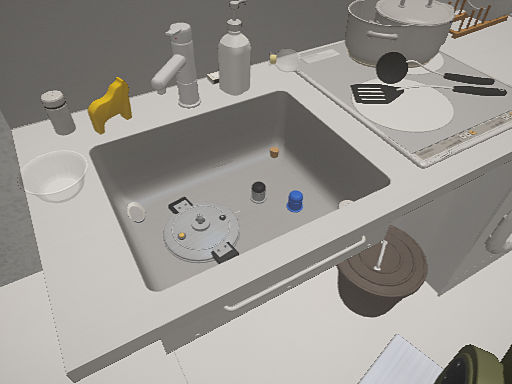

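View pics/t0.png

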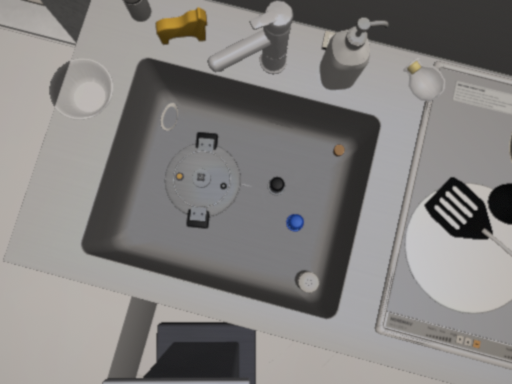

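Scene and top views: valve candidates are the steel bell with a black cap (scene 259,190; top 277,184) and the blue look-alike (scene 295,200; top 296,222). The black-capped one fits the description. The lid stud is at scene (200,218), top (201,177). The enlarged crop will confirm these.

```bash
python3 - <<'E'
from h import *
a=cv2.imread('pics/s0.png');b=cv2.imread('pics/t0.png')
s=a[170:270,155:315]; t=b[130:230,155:315]
cv2.imwrite('pics/c0.png',np.vstack([cv2.resize(i,None,fx=5,fy=3*1.0,interpolation=cv2.INTER_CUBIC) if 0 else cv2.resize(i,(480,300),interpolation=cv2.INTER_CUBIC) for i in(s,t)]))
E
```

```text
(no output)
```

View pics/c0.png

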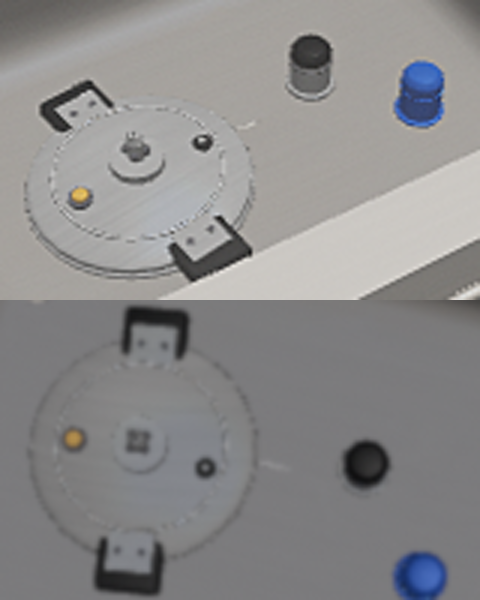

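The crop confirms it: a steel bell with black cap, top at scene (259,184.7) / top (277,184.2) and foot at scene (258.3,199.2). The other candidate is all blue and stays put. Stud tip is at scene (199.2,214.8) / top (200.9,176.6).

```bash
cat >> h.py <<'E'
import pickle
from scipy.optimize import least_squares
CP=pickle.load(open('cp.pkl','rb'))
def proj(c,p):
    q=c['extrinsics'][:3,:3]@p+c['extrinsics'][:3,3]
    return np.array([c['cx']+c['fx']*q[0]/-q[2], c['cy']+c['fy']*-q[1]/-q[2]])
def tri(obs):
    r=least_squares(lambda p:np.concatenate([proj(c,p)-u for c,u in obs]),[0.3,-0.3,0.02])
    return r.x.round(4), r.fun.round(2)
def atz(c,u,z):
    r=least_squares(lambda p:proj(c,np.array([p[0],p[1],z]))-u,[0.3,-0.3]); return r.x.round(4)
E
python3 - <<'E'
from h import *
S,T=CP['scene'],CP['top']
print('cap',tri([(S,(259,184.7)),(T,(277,184.2))]), atz(T,(277,184.2),.047),atz(S,(259,184.7),.047),'foot',atz(S,(258.3,199.2),0.006))
print('tip',tri([(S,(199.2,214.8)),(T,(200.9,176.6))]), atz(T,(200.9,176.6),.060),atz(S,(199.2,214.8),.06))
print('boss',tri([(S,(200.2,223.2)),(T,(201.5,177.5))]),atz(T,(201.5,177.5),.036))
print('gold',atz(T,(179.5,176.5),.032),'pin',atz(T,(223.5,186),.03),'salt',atz(T,(308,282),.089))
W=env.camera_params('wrist')
for p in ([.55,-.2,.04],[.55,-.04,.04]):print(proj(W,np.array(p)))
E
```

```text
cap (array([ 0.5745, -0.2216,  0.0481]), array([-0.3 , -0.04,  0.18,  0.21])) [ 0.5751 -0.2213] [ 0.5747 -0.2228] foot [ 0.5692 -0.2156]
tip (array([ 0.591 , -0.0549,  0.0584]), array([ 0.41,  0.06, -0.29, -0.3 ])) [ 0.59   -0.0557] [ 0.5905 -0.0536]
boss (array([ 0.5928, -0.0539,  0.0297]), array([-0.19, -0.03,  0.13,  0.14])) [ 0.592  -0.0543]
gold [ 0.595  -0.0048] pin [ 0.5738 -0.1029] salt [ 0.367  -0.2803]
[-179.04010671 -511.46297757]
[-451.03776375 -631.4936553 ]
```

```bash
python3 - <<'E'
from h import *
T=CP['top']
for u in [(147,58),(380,118),(330,318),(83,245)]: print('rim',u,atz(T,u,.179))
print('blue',atz(T,(296,221.5),.047))
E
```

```text
rim (147, 58) [0.8071 0.0404]
rim (380, 118) [ 0.6849 -0.4149]
rim (330, 318) [ 0.3083 -0.3083]
rim (83, 245) [0.4414 0.1479]
blue [ 0.4933 -0.2618]
```

jog_arm(motion=[{"x": 3.2,"y": -1.76,"z": -1.0},{"x": 3.2,"y": -1.76,"z": -1.0},{"x": 3.2,"y": -1.76,"z": -1.0},{"x": 3.2,"y": -1.76,"z": -1.0},{"x": 3.2,"y": -1.76,"z": -1.0}], claw=1)

```text
$.motion[0]: bad value
```

jog_arm(motion=[{"x": 3.2,"y": -1.76,"z": -1.0,"ax": 0,"ay": 0,"az": 0},{"x": 3.2,"y": -1.76,"z": -1.0,"ax": 0,"ay": 0,"az": 0},{"x": 3.2,"y": -1.76,"z": -1.0,"ax": 0,"ay": 0,"az": 0},{"x": 3.2,"y": -1.76,"z": -1.0,"ax": 0,"ay": 0,"az": 0},{"x": 3.2,"y": -1.76,"z": -1.0,"ax": 0,"ay": 0,"az": 0}], claw=1)

```text
time_s: 0.6
tool_pos: [0.3239, -0.4855, 0.2725]
tool_rot: [-180.0, 0.0, 17.7]
force: [0.7, 0.3, -0.4]
grip_width: 0.0872
grasp_force: 0.0
```

jog_arm(motion=[{"x": 3.2,"y": -1.76,"z": 0,"ax": 0,"ay": 0,"az": 0},{"x": 3.2,"y": -1.76,"z": 0,"ax": 0,"ay": 0,"az": 0},{"x": 3.2,"y": -1.76,"z": 0,"ax": 0,"ay": 0,"az": 0},{"x": 3.2,"y": -1.76,"z": 0,"ax": 0,"ay": 0,"az": 0},{"x": 3.2,"y": -1.76,"z": 0,"ax": 0,"ay": 0,"az": 0}])

```text
time_s: 1.1
tool_pos: [0.4495, -0.353, 0.2722]
tool_rot: [-180.0, 0.0, 17.7]
force: [0.6, -0.6, -0.2]
grip_width: 0.0871
grasp_force: 0.0
```

jog_arm(motion=[{"x": 3.2,"y": -1.76,"z": 0,"ax": 0,"ay": 0,"az": 0},{"x": 3.2,"y": -1.76,"z": 0,"ax": 0,"ay": 0,"az": 0},{"x": 3.2,"y": -1.76,"z": 0,"ax": 0,"ay": 0,"az": 0},{"x": 3.0,"y": -1.76,"z": 0,"ax": 0,"ay": 0,"az": 0},{"x": 0,"y": 0,"z": 0,"ax": 0,"ay": 0,"az": 0}])

```text
time_s: 1.6
tool_pos: [0.5508, -0.2423, 0.272]
tool_rot: [-179.8, -0.1, 18.2]
force: [0.3, 0.2, -0.2]
grip_width: 0.0869
grasp_force: 0.0
```

```bash
python3 - <<'E'
from h import *
o=env.get_obs(); print(o['tool_pos'],o['tool_rot'],o['joint_velocities'].max() if hasattr(o['joint_velocities'],'max') else o['joint_velocities'])
W=env.camera_params('wrist'); im=save('wrist','w1.png')
pickle.dump(W,open('w1.pkl','wb'))
for p in ([.5745,-.222,.047],[.591,-.055,.06],[.591,-.055,.036]):print(proj(W,np.array(p)))
E
```

```text
[ 0.55081799 -0.24231064  0.27195965] [-1.79803424e+02 -1.35468900e-01  1.82373818e+01] 3.6303445162965677
[248.53320588 134.66712167]
[104.27966038  72.50806181]
[113.69346213  73.64524367]
```

View pics/w1.png

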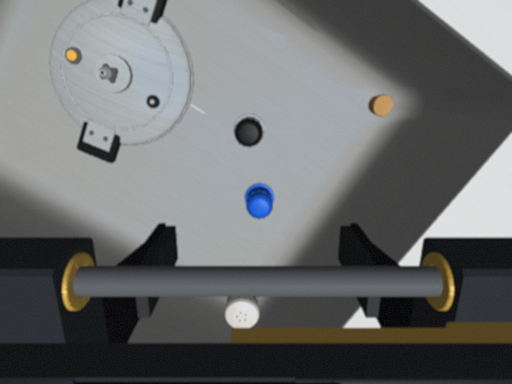

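Wrist view: black-capped valve at (248,132), blue look-alike at (259,201), stud at (108,73) on the lid. These agree with the projected two-camera points to within 2–4 px.

```bash
python3 - <<'E'
from h import *
W=pickle.load(open('w1.pkl','rb')); im=cv2.imread('pics/w1.png'); g=im.max(2)
m=(g<70).astype(np.uint8); n,l,s,c=cv2.connectedComponentsWithStats(m)
for i in range(1,n):
    if 150<s[i][4]<900: print(s[i],c[i])
a=cv2.resize(im[35:110,60:160],None,fx=4,fy=4,interpolation=cv2.INTER_CUBIC);b=cv2.resize(im[100:175,200:300],None,fx=4,fy=4,interpolation=cv2.INTER_CUBIC)
cv2.imwrite('pics/c1.png',np.hstack([a,b]))
E
```

```text
[152   0  15  22 180] [158.44444444   9.83888889]
[235 118  27  28 518] [247.55984556 131.89189189]
[ 78 123  42  39 493] [ 99.34279919 148.11359026]
```

View pics/c1.png

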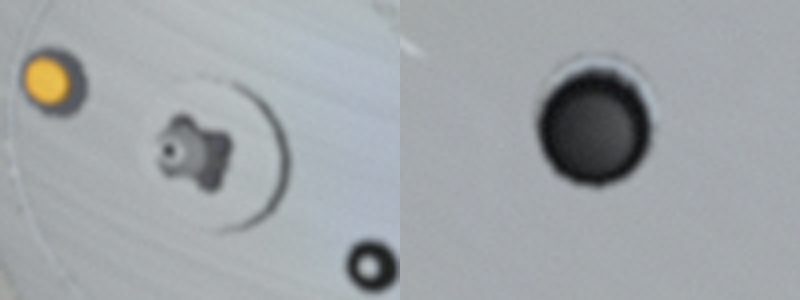

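Crop: stud tip at (102.1,72.6), boss centre at about (112.4,73.1), valve cap top at about (247.6,131.7).

```bash
python3 - <<'E'
from h import *
S,T=CP['scene'],CP['top']
W=pickle.load(open('w1.pkl','rb'))
print('W cap',atz(W,(247.6,131.7),.046),'tip',atz(W,(102.1,72.6),.06),'boss',atz(W,(112.4,73.1),.036))
print('cap',tri([(S,(259,184.7)),(T,(277,184.2)),(W,(247.6,131.7))]))
print('tip',tri([(S,(199.2,214.8)),(T,(200.9,176.6)),(W,(102.1,72.6))]))
c=np.array([.574,-.2195]); t=np.array(env.get_obs()['tool_pos'])[:2]; y=np.radians(18.0)
d=c-t; print(d@[np.cos(y),np.sin(y)], d@[np.sin(y),-np.cos(y)])
E
```

```text
W cap [ 0.5773 -0.2199] tip [ 0.5902 -0.0528] boss [ 0.5911 -0.0535]
cap (array([ 0.5766, -0.2207,  0.046 ]), array([-1.19,  0.33, -0.3 , -0.58,  0.41,  0.8 ]))
tip (array([ 0.5902, -0.0537,  0.0611]), array([ 0.08, -0.28, -0.98, -0.17,  0.32,  0.18]))
0.03182774164703129 -0.017053186125910596
```

jog_arm(motion=[{"x": 1.0,"y": -0.4,"z": 3.3,"ax": 0,"ay": 0,"az": 0},{"x": 1.0,"y": -0.4,"z": 3.3,"ax": 0,"ay": 0,"az": 0},{"x": 1.0,"y": -0.4,"z": 3.3,"ax": 0,"ay": 0,"az": 0},{"x": 0,"y": 0,"z": 3.3,"ax": 0,"ay": 0,"az": 0},{"x": 0,"y": 0,"z": 3.0,"ax": 0,"ay": 0,"az": 0}])

```text
time_s: 2.15
tool_pos: [0.5712, -0.2296, 0.1085]
tool_rot: [-180.0, 0.1, 17.6]
force: [-0.1, 0.1, 0.8]
grip_width: 0.0872
grasp_force: 0.0
```

jog_arm(motion=[{"x": 0,"y": 0,"z": 1.0,"ax": 0,"ay": 0,"az": 0},{"x": 0,"y": 0,"z": 1.0,"ax": 0,"ay": 0,"az": 0},{"x": 0,"y": 0,"z": 0,"ax": 0,"ay": 0,"az": 0},{"x": 0,"y": 0,"z": 0,"ax": 0,"ay": 0,"az": 0},{"x": 0,"y": 0,"z": 0,"ax": 0,"ay": 0,"az": 0}])

```text
time_s: 2.65
tool_pos: [0.5735, -0.2289, 0.0922]
tool_rot: [179.9, -0.1, 17.7]
force: [0.9, -0.2, -0.5]
grip_width: 0.0869
grasp_force: 0.0
```

```bash
python3 - <<'E'
from h import *
o=env.get_obs(); print(o['tool_pos'],o['tool_rot'],np.round(o['qpos'],1))
W=env.camera_params('wrist'); im=save('wrist','w2.png'); pickle.dump(W,open('w2.pkl','wb'))
print(proj(W,np.array([.5762,-.2205,.047])), env.get_obs()['tool_pos'])
g=im.max(2); m=(g<70).astype(np.uint8); n,l,s,c=cv2.connectedComponentsWithStats(m)
for i in range(1,n):
    if 300<s[i][4]<6000: print(s[i],c[i],atz(W,c[i],.045))
E
```

```text
[ 0.57348486 -0.22893816  0.09222513] [ 1.79886256e+02 -1.13532100e-01  1.76830636e+01] [ 38.2  21.4 -23.1  96.2   9.2  64.1 -59.8]
[247.63255677 204.73245255] [ 0.57337585 -0.22880693  0.09207633]
[448 134  25  30 375] [457.39733333 146.64266667] [ 0.6533 -0.3366]
[ 225  170   47   55 1982] [247.99798184 198.20433905] [ 0.58   -0.2195]
```

```bash
python3 - <<'E'
from h import *
W=pickle.load(open('w2.pkl','rb'))
for r in (201.5,202.5,203.5): print(atz(W,(248,r),.047))
im=cv2.imread('pics/w2.png'); cv2.imwrite('pics/c2.png',cv2.resize(im[150:300,150:350],None,fx=4,fy=4,interpolation=cv2.INTER_CUBIC))
E
```

```text
[ 0.5784 -0.2201]
[ 0.5778 -0.2203]
[ 0.5771 -0.2205]
```

View pics/c2.png

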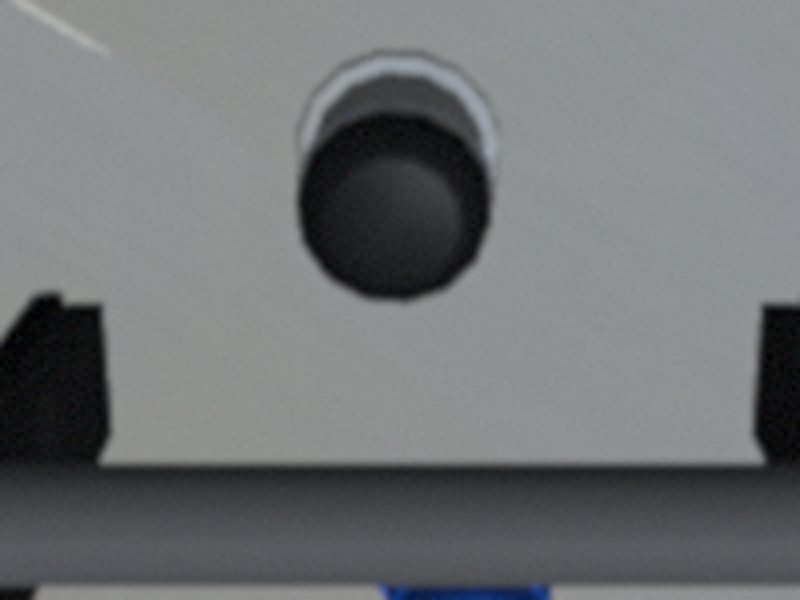

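Crop: cap centre at wrist (248.6,201.4), giving about (0.577,-0.220), and it lies between the open fingers. Next I shift by tool x +0.6, y −0.75 cm and descend.

jog_arm(motion=[{"x": 0.3,"y": -0.4,"z": 0,"ax": 0,"ay": 0,"az": 0},{"x": 0.3,"y": -0.35,"z": 0,"ax": 0,"ay": 0,"az": 0},{"x": 0,"y": 0,"z": 2.0,"ax": 0,"ay": 0,"az": 0},{"x": 0,"y": 0,"z": 2.0,"ax": 0,"ay": 0,"az": 0},{"x": 0,"y": 0,"z": 1.5,"ax": 0,"ay": 0,"az": 0}])

```text
time_s: 3.2
tool_pos: [0.5758, -0.2187, 0.0346]
tool_rot: [-180.0, 0.0, 17.7]
force: [0.8, 0.3, -0.2]
grip_width: 0.0873
grasp_force: 0.0
```

jog_arm(motion=[{"x": 0,"y": 0,"z": 1.2,"ax": 0,"ay": 0,"az": 0},{"x": 0,"y": 0,"z": 0.8,"ax": 0,"ay": 0,"az": 0},{"x": 0,"y": 0,"z": 0.4,"ax": 0,"ay": 0,"az": 0},{"x": 0,"y": 0,"z": 0,"ax": 0,"ay": 0,"az": 0},{"x": 0,"y": 0,"z": 0,"ax": 0,"ay": 0,"az": 0}])

```text
time_s: 3.7
tool_pos: [0.5764, -0.2196, 0.0122]
tool_rot: [180.0, -0.0, 17.7]
force: [0.3, -1.2, -0.7]
grip_width: 0.0872
grasp_force: 0.0
```

jog_arm(motion=[{"x": 0,"y": 0,"z": 0,"ax": 0,"ay": 0,"az": 0},{"x": 0,"y": 0,"z": 0,"ax": 0,"ay": 0,"az": 0},{"x": 0,"y": 0,"z": 0,"ax": 0,"ay": 0,"az": 0},{"x": 0,"y": 0,"z": 0,"ax": 0,"ay": 0,"az": 0},{"x": 0,"y": 0,"z": 0,"ax": 0,"ay": 0,"az": 0}])

```text
time_s: 4.2
tool_pos: [0.5759, -0.2195, 0.0116]
tool_rot: [180.0, -0.0, 17.7]
force: [0.4, 0.3, -0.5]
grip_width: 0.0868
grasp_force: 0.0
```

jog_arm(motion=[{"x": 0,"y": 0,"z": 0.25,"ax": 0,"ay": 0,"az": 0},{"x": 0,"y": 0,"z": 0,"ax": 0,"ay": 0,"az": 0},{"x": 0,"y": 0,"z": 0,"ax": 0,"ay": 0,"az": 0},{"x": 0,"y": 0,"z": 0,"ax": 0,"ay": 0,"az": 0},{"x": 0,"y": 0,"z": 0,"ax": 0,"ay": 0,"az": 0}])

```text
time_s: 4.7
tool_pos: [0.5759, -0.2195, 0.0091]
tool_rot: [180.0, -0.0, 17.7]
force: [-0.4, -0.0, -0.0]
grip_width: 0.0869
grasp_force: 0.0
```

jog_arm(motion=[{"x": 0,"y": 0,"z": 0,"ax": 0,"ay": 0,"az": 0},{"x": 0,"y": 0,"z": 0,"ax": 0,"ay": 0,"az": 0},{"x": 0,"y": 0,"z": 0,"ax": 0,"ay": 0,"az": 0},{"x": 0,"y": 0,"z": 0,"ax": 0,"ay": 0,"az": 0},{"x": 0,"y": 0,"z": 0,"ax": 0,"ay": 0,"az": 0}], claw=-1, squeeze=45)

```text
time_s: 5.2
tool_pos: [0.5759, -0.2195, 0.0091]
tool_rot: [180.0, 0.0, 17.7]
force: [-0.1, 0.4, 0.6]
grip_width: 0.055
grasp_force: 0.0
```

jog_arm(motion=[{"x": 0,"y": 0,"z": 0,"ax": 0,"ay": 0,"az": 0},{"x": 0,"y": 0,"z": 0,"ax": 0,"ay": 0,"az": 0},{"x": 0,"y": 0,"z": 0,"ax": 0,"ay": 0,"az": 0},{"x": 0,"y": 0,"z": 0,"ax": 0,"ay": 0,"az": 0},{"x": 0,"y": 0,"z": 0,"ax": 0,"ay": 0,"az": 0}])

```text
time_s: 5.7
tool_pos: [0.576, -0.2196, 0.0091]
tool_rot: [180.0, -0.0, 17.7]
force: [0.0, -0.9, -0.9]
grip_width: 0.0336
grasp_force: 45.0
```

jog_arm(motion=[{"x": 0,"y": 0,"z": -1.0,"ax": 0,"ay": 0,"az": 0},{"x": 0,"y": 0,"z": -2.5,"ax": 0,"ay": 0,"az": 0},{"x": 0,"y": 0,"z": -2.5,"ax": 0,"ay": 0,"az": 0},{"x": 0,"y": 0,"z": -2.5,"ax": 0,"ay": 0,"az": 0},{"x": 0,"y": 0,"z": -1.5,"ax": 0,"ay": 0,"az": 0}])

```text
time_s: 6.2
tool_pos: [0.5768, -0.2195, 0.1117]
tool_rot: [179.9, -0.1, 17.7]
force: [0.7, -0.4, -1.3]
grip_width: 0.0329
grasp_force: 45.0
```

jog_arm(motion=[{"x": 0.8,"y": -1.9,"z": 0,"ax": 0,"ay": 0,"az": 0},{"x": 0.8,"y": -1.9,"z": 0,"ax": 0,"ay": 0,"az": 0},{"x": 0.8,"y": -1.9,"z": 0,"ax": 0,"ay": 0,"az": 0},{"x": 0.8,"y": -1.9,"z": 0,"ax": 0,"ay": 0,"az": 0},{"x": 0.8,"y": -1.9,"z": 0,"ax": 0,"ay": 0,"az": 0}])

```text
time_s: 6.7
tool_pos: [0.5847, -0.1158, 0.1089]
tool_rot: [-180.0, 0.0, 17.7]
force: [-0.1, -0.6, -2.0]
grip_width: 0.033
grasp_force: 45.0
```

```bash
python3 - <<'E'
from h import *
o=env.get_obs(); print(o['tool_pos'],o['tool_rot'],o['force'],o['grip_width'])
W=env.camera_params('wrist'); im=save('wrist','w3.png'); pickle.dump((W,o),open('w3.pkl','wb'))
for p in ([.5902,-.0537,.06],[.591,-.0535,.036]):print(proj(W,np.array(p)))
E
```

```text
[ 0.58468527 -0.11584614  0.10889148] [-1.79977271e+02  4.68261384e-02  1.76936160e+01] [-0.05046466 -0.6425799  -1.98647112] 0.03296587344965906
[171.15447851 175.52171715]
[179.40218779 166.24258472]
```

View pics/w3.png

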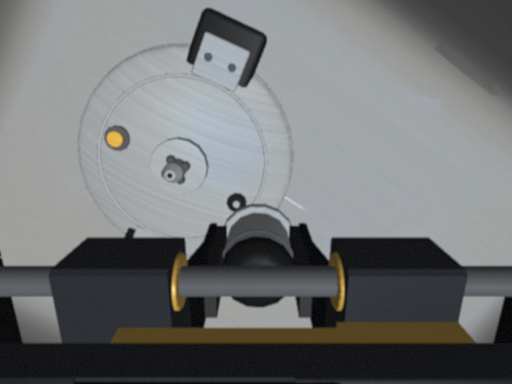

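```bash
python3 - <<'E'
from h import *
im=cv2.imread('pics/w3.png'); cv2.imwrite('pics/c3.png',cv2.resize(im[130:275,130:310],(720,580),interpolation=cv2.INTER_CUBIC))
E
```

```text
(no output)
```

View pics/c3.png

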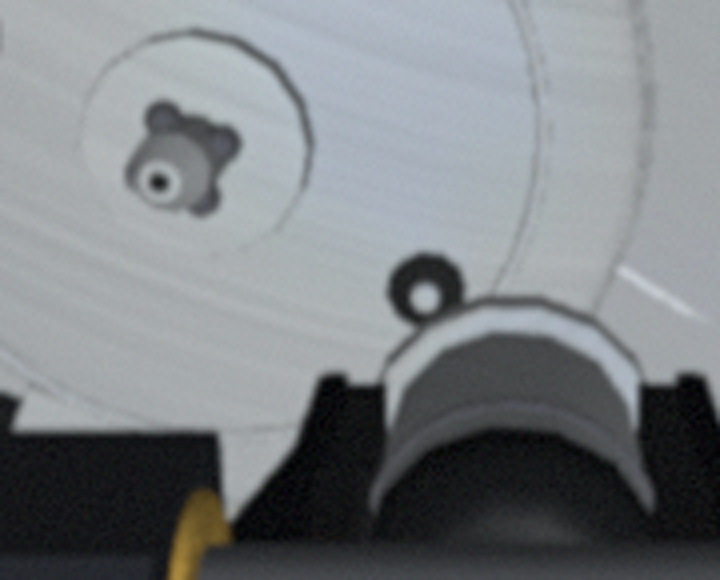

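```bash
python3 - <<'E'
from h import *
W,o=pickle.load(open('w3.pkl','rb'))
print('tip',atz(W,(169.4,175.1),.06),'boss',atz(W,(178.4,165.9),.036))
t=np.array(o['tool_pos']); y=np.radians(17.7); X=np.array([np.cos(y),np.sin(y),0]);Y=np.array([np.sin(y),-np.cos(y),0])
th=np.linspace(0,2*np.pi,181)
for e in(-.002,0,.002,.004):
  out=[]
  for h,r in((.0,.0205),(.006,.0205),(.006,.017),(.035,.017)):
    q=np.array([proj(W,t+[0,0,h-.0091]+X*(e+r*np.cos(a))+Y*r*np.sin(a)) for a in th])
    out.append((h,r,q[:,1].min().round(1),q[:,0].min().round(1),q[:,0].max().round(1)))
  print(e,out)
E
```

```text
tip [ 0.5901 -0.0525] boss [ 0.591  -0.0527]
-0.002 [(0.0, 0.0205, np.float64(203.4), np.float64(222.6), np.float64(295.2)), (0.006, 0.0205, np.float64(207.1), np.float64(221.5), np.float64(296.4)), (0.006, 0.017, np.float64(213.3), np.float64(227.9), np.float64(290.0)), (0.035, 0.017, np.float64(236.4), np.float64(222.5), np.float64(295.9))]
0 [(0.0, 0.0205, np.float64(199.9), np.float64(222.5), np.float64(295.3)), (0.006, 0.0205, np.float64(203.6), np.float64(221.3), np.float64(296.5)), (0.006, 0.017, np.float64(209.8), np.float64(227.8), np.float64(290.1)), (0.035, 0.017, np.float64(232.3), np.float64(222.3), np.float64(296.0))]
0.002 [(0.0, 0.0205, np.float64(196.5), np.float64(222.3), np.float64(295.4)), (0.006, 0.0205, np.float64(200.0), np.float64(221.2), np.float64(296.6)), (0.006, 0.017, np.float64(206.2), np.float64(227.7), np.float64(290.2)), (0.035, 0.017, np.float64(228.2), np.float64(222.2), np.float64(296.2))]
0.004 [(0.0, 0.0205, np.float64(192.9), np.float64(222.2), np.float64(295.5)), (0.006, 0.0205, np.float64(196.4), np.float64(221.1), np.float64(296.7)), (0.006, 0.017, np.float64(202.7), np.float64(227.6), np.float64(290.3)), (0.035, 0.017, np.float64(224.0), np.float64(222.1), np.float64(296.3))]
```

Crop: stud tip at (169.4,175.1), boss centre at (178.4,165.9), held valve upright with flange front at row 204 and centre column 258. I'll move to a stationary view 3 cm short of the stud and measure the relative offset.

jog_arm(motion=[{"x": -0.1,"y": -1.5,"z": 0.5,"ax": 0,"ay": 0,"az": 0},{"x": -0.1,"y": -1.5,"z": 0.5,"ax": 0,"ay": 0,"az": 0},{"x": -0.1,"y": -1.5,"z": 0.5,"ax": 0,"ay": 0,"az": 0},{"x": 0,"y": -1.5,"z": 0.5,"ax": 0,"ay": 0,"az": 0},{"x": 0,"y": 0,"z": 0.3,"ax": 0,"ay": 0,"az": 0}])

```text
time_s: 7.25
tool_pos: [0.5629, -0.0574, 0.0853]
tool_rot: [-179.9, 0.1, 17.9]
force: [-0.1, -0.1, -2.7]
grip_width: 0.0333
grasp_force: 45.0
```

jog_arm(motion=[{"x": 0,"y": 0,"z": 0,"ax": 0,"ay": 0,"az": 0},{"x": 0,"y": 0,"z": 0,"ax": 0,"ay": 0,"az": 0},{"x": 0,"y": 0,"z": 0,"ax": 0,"ay": 0,"az": 0},{"x": 0,"y": 0,"z": 0,"ax": 0,"ay": 0,"az": 0},{"x": 0,"y": 0,"z": 0,"ax": 0,"ay": 0,"az": 0}])

```text
time_s: 7.75
tool_pos: [0.5642, -0.061, 0.0861]
tool_rot: [180.0, -0.0, 17.7]
force: [0.1, -0.2, -1.2]
grip_width: 0.0328
grasp_force: 45.0
```

```bash
python3 - <<'E'
from h import *
o=env.get_obs(); print(o['tool_pos'],o['tool_rot'],o['force'],o['grip_width'])
W=env.camera_params('wrist'); im=save('wrist','w4.png'); pickle.dump((W,o),open('w4.pkl','wb'))
for p in ([.5902,-.0526,.06],[.591,-.0526,.036]):print(proj(W,np.array(p)))
im=cv2.imread('pics/w4.png'); cv2.imwrite('pics/c4.png',cv2.resize(im[110:260,170:350],(720,600),interpolation=cv2.INTER_CUBIC))
E
```

```text
[ 0.56424109 -0.0610061   0.08614419] [ 1.79986131e+02 -1.13466822e-02  1.76536044e+01] [ 0.14788238 -0.1636094  -1.18691512] 0.03283704533632934
[258.52081635 179.80426449]
[258.75932386 169.23630218]
```

View pics/c4.png

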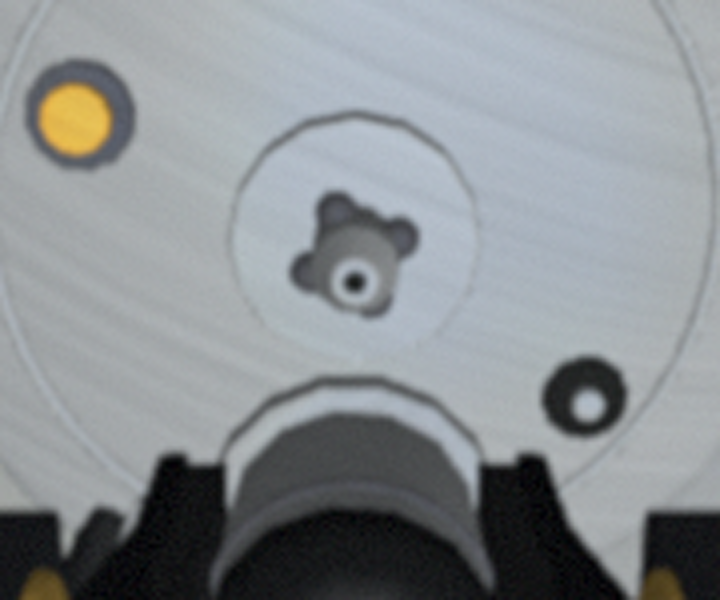

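```bash
python3 - <<'E'
from h import *
W,o=pickle.load(open('w4.pkl','rb'))
t=np.array(o['tool_pos'])[:2]; y=np.radians(17.68)
for u,z in (((258.1,180.1),.06),((258.4,168.9),.036)):
    d=atz(W,u,z)-t; print(d@[np.cos(y),np.sin(y)], d@[np.sin(y),-np.cos(y)])
# held valve centre y at flange
import itertools
for yy in (-.001,0,.001): print(yy, proj(W,np.append(t,.083)+np.array([-.002*np.cos(y)+yy*np.sin(y),-.002*np.sin(y)-yy*np.cos(y),0])))
E
```

```text
0.027155933719646277 -0.00037661639472025103
0.02823434807557624 -0.0001378225988960171
-0.001 [257.11229196 242.36726725]
0 [258.93868949 242.36404519]
0.001 [260.7650809  242.36082315]
```

Relative offset from valve to stud: tool x +2.95 cm, y about 0.

jog_arm(motion=[{"x": 0.95,"y": 0,"z": 0,"ax": 0,"ay": 0,"az": 0},{"x": 1.0,"y": 0,"z": 0,"ax": 0,"ay": 0,"az": 0},{"x": 1.0,"y": 0,"z": 0,"ax": 0,"ay": 0,"az": 0},{"x": 0,"y": 0,"z": 0,"ax": 0,"ay": 0,"az": 0},{"x": 0,"y": 0,"z": 0,"ax": 0,"ay": 0,"az": 0}], squeeze=55)

```text
time_s: 8.3
tool_pos: [0.5923, -0.0512, 0.0857]
tool_rot: [-180.0, 0.0, 17.7]
force: [0.1, -0.2, -1.7]
grip_width: 0.0326
grasp_force: 55.0
```

jog_arm(motion=[{"x": 0,"y": 0,"z": 0.5,"ax": 0,"ay": 0,"az": 0},{"x": 0,"y": 0,"z": 0.5,"ax": 0,"ay": 0,"az": 0},{"x": 0,"y": 0,"z": 0.4,"ax": 0,"ay": 0,"az": 0},{"x": 0,"y": 0,"z": 0.3,"ax": 0,"ay": 0,"az": 0},{"x": 0,"y": 0,"z": 0.2,"ax": 0,"ay": 0,"az": 0}])

```text
time_s: 8.8
tool_pos: [0.5918, -0.0517, 0.0665]
tool_rot: [-180.0, 0.0, 17.7]
force: [0.6, -1.0, -1.8]
grip_width: 0.0326
grasp_force: 55.0
```

jog_arm(motion=[{"x": 0,"y": 0,"z": 0.2,"ax": 0,"ay": 0,"az": 0},{"x": 0,"y": 0,"z": 0.2,"ax": 0,"ay": 0,"az": 0},{"x": 0,"y": 0,"z": 0.2,"ax": 0,"ay": 0,"az": 0},{"x": 0,"y": 0,"z": 0.2,"ax": 0,"ay": 0,"az": 0},{"x": 0,"y": 0,"z": 0,"ax": 0,"ay": 0,"az": 0}])

```text
time_s: 9.3
tool_pos: [0.5919, -0.0516, 0.0587]
tool_rot: [-180.0, 0.0, 17.7]
force: [-0.6, -0.1, -1.1]
grip_width: 0.0331
grasp_force: 55.0
```

jog_arm(motion=[{"x": 0,"y": 0,"z": 0.1,"ax": 0,"ay": 0,"az": 0},{"x": 0,"y": 0,"z": 0.1,"ax": 0,"ay": 0,"az": 0},{"x": 0,"y": 0,"z": 0,"ax": 0,"ay": 0,"az": 0},{"x": 0,"y": 0,"z": 0,"ax": 0,"ay": 0,"az": 0},{"x": 0,"y": 0,"z": 0,"ax": 0,"ay": 0,"az": 0}])

```text
time_s: 9.8
tool_pos: [0.5922, -0.0516, 0.0571]
tool_rot: [180.0, 0.0, 17.7]
force: [-0.4, 0.4, -1.6]
grip_width: 0.0329
grasp_force: 55.0
```

jog_arm(motion=[{"x": 0,"y": 0,"z": 0.1,"ax": 0,"ay": 0,"az": 0},{"x": 0,"y": 0,"z": 0.1,"ax": 0,"ay": 0,"az": 0},{"x": 0,"y": 0,"z": 0,"ax": 0,"ay": 0,"az": 0},{"x": 0,"y": 0,"z": 0,"ax": 0,"ay": 0,"az": 0},{"x": 0,"y": 0,"z": 0,"ax": 0,"ay": 0,"az": 0}])

```text
time_s: 10.3
tool_pos: [0.5921, -0.0517, 0.0551]
tool_rot: [180.0, 0.0, 17.7]
force: [-0.9, -1.1, -1.0]
grip_width: 0.0331
grasp_force: 55.0
```

jog_arm(motion=[{"x": 0,"y": 0,"z": 0.1,"ax": 0,"ay": 0,"az": 0},{"x": 0,"y": 0,"z": 0.05,"ax": 0,"ay": 0,"az": 0},{"x": 0,"y": 0,"z": 0,"ax": 0,"ay": 0,"az": 0},{"x": 0,"y": 0,"z": 0,"ax": 0,"ay": 0,"az": 0},{"x": 0,"y": 0,"z": 0,"ax": 0,"ay": 0,"az": 0}])

```text
time_s: 10.8
tool_pos: [0.5926, -0.0517, 0.0544]
tool_rot: [180.0, -0.0, 17.7]
force: [-2.2, -1.3, 5.0]
grip_width: 0.0329
grasp_force: 55.0
```

The valve has stopped on the spring catch, with its foot about 9 mm above the seat and 6 N of push. Pressing on straight down.

jog_arm(motion=[{"x": 0,"y": 0,"z": 0.05,"ax": 0,"ay": 0,"az": 0},{"x": 0,"y": 0,"z": 0.05,"ax": 0,"ay": 0,"az": 0},{"x": 0,"y": 0,"z": 0,"ax": 0,"ay": 0,"az": 0},{"x": 0,"y": 0,"z": 0,"ax": 0,"ay": 0,"az": 0},{"x": 0,"y": 0,"z": 0,"ax": 0,"ay": 0,"az": 0}])

```text
time_s: 11.3
tool_pos: [0.5928, -0.0518, 0.0541]
tool_rot: [179.9, -0.1, 17.7]
force: [-3.1, -1.1, 8.3]
grip_width: 0.0329
grasp_force: 55.0
```

jog_arm(motion=[{"x": 0,"y": 0,"z": 0.05,"ax": 0,"ay": 0,"az": 0},{"x": 0,"y": 0,"z": 0.05,"ax": 0,"ay": 0,"az": 0},{"x": 0,"y": 0,"z": 0,"ax": 0,"ay": 0,"az": 0},{"x": 0,"y": 0,"z": 0,"ax": 0,"ay": 0,"az": 0},{"x": 0,"y": 0,"z": 0,"ax": 0,"ay": 0,"az": 0}])

```text
time_s: 11.8
tool_pos: [0.5931, -0.052, 0.0538]
tool_rot: [179.9, -0.1, 17.7]
force: [-4.7, -1.0, 12.2]
grip_width: 0.0327
grasp_force: 55.0
```

jog_arm(motion=[{"x": -0.06,"y": -0.02,"z": 0.05,"ax": 0,"ay": 0,"az": 0},{"x": -0.06,"y": -0.02,"z": 0.05,"ax": 0,"ay": 0,"az": 0},{"x": 0,"y": 0,"z": 0,"ax": 0,"ay": 0,"az": 0},{"x": 0,"y": 0,"z": 0,"ax": 0,"ay": 0,"az": 0},{"x": 0,"y": 0,"z": 0,"ax": 0,"ay": 0,"az": 0}])

```text
time_s: 12.3
tool_pos: [0.5921, -0.0524, 0.0529]
tool_rot: [179.9, -0.1, 17.7]
force: [-3.4, -1.5, 12.9]
grip_width: 0.0328
grasp_force: 55.0
```

jog_arm(motion=[{"x": -0.04,"y": 0,"z": 0.05,"ax": 0,"ay": 0,"az": 0},{"x": -0.04,"y": 0,"z": 0.05,"ax": 0,"ay": 0,"az": 0},{"x": 0,"y": 0,"z": 0,"ax": 0,"ay": 0,"az": 0},{"x": 0,"y": 0,"z": 0,"ax": 0,"ay": 0,"az": 0},{"x": 0,"y": 0,"z": 0,"ax": 0,"ay": 0,"az": 0}])

```text
time_s: 12.8
tool_pos: [0.5919, -0.0525, 0.0522]
tool_rot: [179.8, -0.2, 17.7]
force: [-3.5, -2.0, 11.5]
grip_width: 0.0328
grasp_force: 55.0
```

jog_arm(motion=[{"x": -0.02,"y": 0,"z": 0.05,"ax": 0,"ay": 0,"az": 0},{"x": -0.02,"y": 0,"z": 0.05,"ax": 0,"ay": 0,"az": 0},{"x": 0,"y": 0,"z": 0,"ax": 0,"ay": 0,"az": 0},{"x": 0,"y": 0,"z": 0,"ax": 0,"ay": 0,"az": 0},{"x": 0,"y": 0,"z": 0,"ax": 0,"ay": 0,"az": 0}])

```text
time_s: 13.3
tool_pos: [0.591, -0.0526, 0.0493]
tool_rot: [179.9, -0.1, 17.7]
force: [1.1, -0.9, 1.0]
grip_width: 0.0326
grasp_force: 55.0
```

The click: force fell from 12 N to 1 N with the foot about 4 mm above the seat. Continuing to the seat.

jog_arm(motion=[{"x": 0,"y": 0,"z": 0.1,"ax": 0,"ay": 0,"az": 0},{"x": 0,"y": 0,"z": 0.1,"ax": 0,"ay": 0,"az": 0},{"x": 0,"y": 0,"z": 0.1,"ax": 0,"ay": 0,"az": 0},{"x": 0,"y": 0,"z": 0.1,"ax": 0,"ay": 0,"az": 0},{"x": 0,"y": 0,"z": 0,"ax": 0,"ay": 0,"az": 0}])

```text
time_s: 13.8
tool_pos: [0.5888, -0.0519, 0.045]
tool_rot: [-180.0, 0.1, 17.7]
force: [-2.6, -1.3, 5.6]
grip_width: 0.0329
grasp_force: 55.0
```

jog_arm(motion=[{"x": 0,"y": 0,"z": 0.08,"ax": 0,"ay": 0,"az": 0},{"x": 0,"y": 0,"z": 0,"ax": 0,"ay": 0,"az": 0},{"x": 0,"y": 0,"z": 0,"ax": 0,"ay": 0,"az": 0},{"x": 0,"y": 0,"z": 0,"ax": 0,"ay": 0,"az": 0},{"x": 0,"y": 0,"z": 0,"ax": 0,"ay": 0,"az": 0}])

```text
time_s: 14.3
tool_pos: [0.5888, -0.0519, 0.045]
tool_rot: [180.0, 0.1, 17.7]
force: [-5.7, -1.4, 11.1]
grip_width: 0.0327
grasp_force: 55.0
```

jog_arm(motion=[{"x": -0.05,"y": -0.02,"z": 0.06,"ax": 0,"ay": 0,"az": 0},{"x": 0,"y": 0,"z": 0,"ax": 0,"ay": 0,"az": 0},{"x": 0,"y": 0,"z": 0,"ax": 0,"ay": 0,"az": 0},{"x": 0,"y": 0,"z": 0,"ax": 0,"ay": 0,"az": 0},{"x": 0,"y": 0,"z": 0,"ax": 0,"ay": 0,"az": 0}])

```text
time_s: 14.8
tool_pos: [0.5888, -0.0519, 0.045]
tool_rot: [180.0, 0.1, 17.7]
force: [-4.7, -0.8, 12.6]
grip_width: 0.0326
grasp_force: 55.0
```

jog_arm(motion=[{"x": 0,"y": 0,"z": 0.02,"ax": 0,"ay": 0,"az": 0},{"x": 0,"y": 0,"z": 0,"ax": 0,"ay": 0,"az": 0},{"x": 0,"y": 0,"z": 0,"ax": 0,"ay": 0,"az": 0},{"x": 0,"y": 0,"z": 0,"ax": 0,"ay": 0,"az": 0},{"x": 0,"y": 0,"z": 0,"ax": 0,"ay": 0,"az": 0}])

```text
time_s: 15.3
tool_pos: [0.5888, -0.0519, 0.045]
tool_rot: [180.0, 0.1, 17.7]
force: [-6.0, -1.0, 12.7]
grip_width: 0.0329
grasp_force: 55.0
```

```bash
python3 - <<'E'
from h import *
o=env.get_obs(); print(o['tool_pos'],o['tool_rot'],o['force'],o['grip_width'])
W=env.camera_params('wrist'); a=save('wrist','w5.png'); b=save('scene','s5.png'); 
f=lambda i,s:cv2.resize(i[:,:,::-1],s)
cv2.imwrite('pics/c5.png',np.hstack([f(a[80:290,130:390],(400,323)),f(b[150:281,140:302],(400,323))]))
E
```

```text
[ 0.58881828 -0.05193986  0.04495625] [1.79964629e+02 7.93298449e-02 1.76906918e+01] [-6.0069913  -0.96995573 12.69236381] 0.03289179590445221
```

View pics/c5.png

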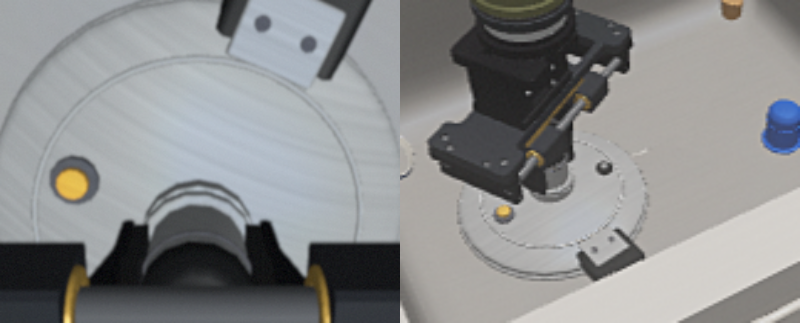

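Valve foot sits flush on the boss and the lid is flat. The brass valve is still at scene (182,236), so the lid has not moved, and the blue valve and cork are undisturbed. One slightly firmer press, then hand in.

jog_arm(motion=[{"x": -0.02,"y": 0,"z": 0.03,"ax": 0,"ay": 0,"az": 0},{"x": 0,"y": 0,"z": 0,"ax": 0,"ay": 0,"az": 0},{"x": 0,"y": 0,"z": 0,"ax": 0,"ay": 0,"az": 0},{"x": 0,"y": 0,"z": 0,"ax": 0,"ay": 0,"az": 0},{"x": 0,"y": 0,"z": 0,"ax": 0,"ay": 0,"az": 0}])

```text
time_s: 15.9
tool_pos: [0.5888, -0.0519, 0.0449]
tool_rot: [180.0, 0.1, 17.7]
force: [-6.1, -1.8, 14.1]
grip_width: 0.0328
grasp_force: 55.0
```

```bash
python3 - <<'E'
from h import *
o=env.get_obs(); print(o['tool_pos'],o['force'],o['grasp_force'])
if 10<o['force'][2]<22: print(env.sign_off())
E
```

```text
[ 0.58881106 -0.05191185  0.04493818] [-6.14827489 -1.82967636 14.11629612] 55.00052849587519
the job is handed in; nothing more can be done
None
```

The weight valve stopped on the spring catch, clicked through and is home on its seat; I handed the job in at about 16 s, still gripping it and pressing down with about 14 N, the lid flat and unmoved.

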